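# Batch two vials and draw the sampling pump to the second ring

### The arm

A 6-joint arm with a two-finger parallel gripper is mounted at the origin on a cart in front of the work surface, level with it; the furniture and walls round the work are solid. World frame = base frame: x ahead of the robot, y to its left, z up, the work surface at z = 0. Lengths are in m, angles in rad, forces in N, time in s.
With the tool pointing down it reaches from about 0.275 to 0.825 m from the base axis. Payload 4.9 kg.
Tool frame: the origin (TCP) lies midway between the tips of the shut fingers; the grasp point (between the pads) lies 19 mm behind it (grip_point_offset is the distance from the TCP to the grasp point, in m); z points along the fingers, y is the line along which they close (so a half turn about z gives the same grasp; the last joint's range is limited). The gripper opens to 85 mm and grips with 20 to 120 N. Pads are 22 mm wide; open, the fingers measure 114 mm over their backs; the gripper's body (76 mm by 85 mm) begins 54 mm behind the grasp point. The pads swing forward as they close: fully open they stand 13 mm farther back than shut.
Start: joints at [1.085, 0.326, -0.193, 1.052, 0, 1.437], TCP at [0.19, 0.516, 0.192] pointing down, gripper open.
Joint ranges: [-2.65, 2.65], [-0.97, 1.79], [-1.3, 1.35], [-1.93, 2.1], [-1.47, 1.37], [-3.14, 3.14]. Speed limits (rad/s): [2.57, 2.57, 3.14, 3.14, 3.14, 3.14].

### API

Orientations are given as a rotation vector (axis times angle).
In Python, from cell import * gives the robot as it stands. Calls block until the motion is done:
- movep(position, orientation): joint-space move of the TCP to a pose.
- move_l(position, velocity=0.15, rot=None, until_force=None): straight line of the TCP; rot=None keeps the orientation; velocity is the mean speed in m/s. With until_force (N) it stops when the force on the tool has changed by that much, and returns True; else False.
- set_joints(angles): joint-space move.
- let_go() and grab(newtons=None): open the fingers fully, or close them until they stop; newtons is the grip in N (None keeps the last).
- sleep(seconds).
- ik(position, orientation): joint angles nearest the present ones, or None.
- get_state(): the state.
- grab_frame(name): name is "scene" or "top" or "wrist"; returns a dict with "img" (480x640x3 uint8, red, green, blue), "fx", "fy", "cx", "cy" (pixels), "k1" (the pictures are not rectified: a ray, as slopes to the right and down, at radius r is drawn at 1 + k1 r^2 times it, then the intrinsics apply), "cam_to_world" (4x4, takes a point from camera to world coordinates); the wrist camera has in their place "T_tool_cam" (4x4, takes a point from camera to tool coordinates, whose origin is the TCP and whose axes are the flange's). Camera axes: x right, y down, z forward; pixel columns grow to the right and rows downward; lengths in m; the calibration is good to about 2 mm. A picture is of the moment at which its call begins: read the wrist's pose just before it. There is no depth.
A pose or a line that the arm cannot do raises MotionError and nothing moves.
- sign_off(): hands the job in; it is judged then, once.
Trained networks look in the newest picture that a camera, given by its name, has taken for a name from the list of things; names that differ only in an ending like _2 or _b are one class to them, and where a whole thing is asked for, a point or a joint stands for the part that bears it (a point fixed in the world has none). Each returns a list of dicts, best first, with "score" (0 to 1); they miss things now and then, are a little off and sometimes report something else, mostly with a low value. They report only what shows in the picture. A call takes as long as a camera call. They do not tell look-alikes from the thing itself.
- spot_in(camera, name): "centre" ([column, row] in pixels, amid what is visible of it).
- silhouettes(camera, name): "mask" (480x640 bool, what is visible of it) and "centre" ([column, row] in pixels, amid what is visible of it).
- tip_of(camera, name): "centre" ([column, row] in pixels: a listed point, or the origin of a listed thing).
The state is a dict: "clock": time; "q": joint angles; "joint_velocities": joint speeds; "tau": joint torques, N m; "position": TCP position; "eef_rot": TCP orientation; "contact_force": force on the tool from outside, world axes, zero at the start; "wrist_torque": the same for the moment, N m; "finger_gap": opening from 0.0 (shut) to 1.0 (fully open); "grasp_force": force on a finger pad.
Only numpy, scipy, OpenCV 4.12 (cv2) and the standard library are available. Lean on these libraries where they do the work, as an engineer would, in place of code of your own. Each camera call takes 0.05 s, during which the arm holds its last target. There are 200 camera calls.

### The job

The hand pump is drawn by one red ring for each vial of a batch. Stand exactly two of the four sample vials (any two) upright in the blue tray and let go of them, leaving the other two vials standing where they are; then take the pump's black knob and pull the piston rod straight up and gently, so that it does not bind in the barrel, until the second red ring is fully out of the barrel while the third is still hidden inside; at no time draw the third ring right out. Finish holding the knob there, still and upright, and do not let go: the rod would fall back.

Things in the scene. Friction and masses are not known exactly. Their poses are not given: they have to be found in the camera images.
- vial_red_mid (a point): centre, half-way up, of a sample vial with a red cap: upright glass cylinder 12 mm across and 33 mm tall (the coloured cap is the top quarter), about 15 g, standing on the worktop at the start; its z axis is the vial's axis, up. The four vials stand in a loose row about 45 mm apart that runs away from the robot, in any order of colours
- vial_yellow_mid (a point): centre, half-way up, of a sample vial with a yellow cap: upright glass cylinder 12 mm across and 33 mm tall (the coloured cap is the top quarter), about 15 g, standing on the worktop at the start; its z axis is the vial's axis, up. The four vials stand in a loose row about 45 mm apart that runs away from the robot, in any order of colours
- vial_blue_mid (a point): centre, half-way up, of a sample vial with a blue cap: upright glass cylinder 12 mm across and 33 mm tall (the coloured cap is the top quarter), about 15 g, standing on the worktop at the start; its z axis is the vial's axis, up. The four vials stand in a loose row about 45 mm apart that runs away from the robot, in any order of colours
- vial_blue_b_mid (a point): centre, half-way up, of a sample vial with a blue cap (there are two such): upright glass cylinder 12 mm across and 33 mm tall (the coloured cap is the top quarter), about 15 g, standing on the worktop at the start; its z axis is the vial's axis, up. The four vials stand in a loose row about 45 mm apart that runs away from the robot, in any order of colours
- tray_in (a point): centre of the inner floor of the fixed blue tray: 120 mm along its x axis, 100 mm along its y axis, 12 mm high, walls 3 mm thick, floor 3 mm above the worktop, z up. It stands on one side of the vials, the pump on the other; which side varies
- pump_mouth (a point): centre of the upper mouth of the bore of the fixed hand pump, 95 mm above the worktop; z up, along the bore. Bright upright barrel 52 mm across at its end collars, on a 90 mm square base plate, with a brass port low on one side. The bore is 21.6 mm wide and 81 mm deep
- knob (a point): centre of the round black ribbed knob on top of the loose piston rod: 28 mm across, 30 mm tall; z along the rod, up. Fully in, as at the start, it is 35 mm above the mouth with 20 mm of bare rod showing below the knob. Rod 20 mm thick, with knob about 0.25 kg; it slides freely in the bore with 0.8 mm play all round; only the gripper holds it up
- ring2 (a point): centre of the second of three red rings round the rod, each 5 mm high and 20 mm below the one before; 68.5 mm below the knob's centre, hidden in the bore at the start. Rings 1, 2, 3 are fully out after a draw of 16, 36, 56 mm; the top of ring 3 shows after 51 mm. So the knob's centre must end 71 to 86 mm above the mouth
Not all that is in view belongs to the job. Of the things shaped like the part that bears pump_mouth, the aluminium one is meant.

How it is judged:
By the outcome, as a careful person would: the job done as asked, in the order asked, and still so for the second after the job is handed in, while the arm keeps its last pose, push and grip.
It also fails if it takes over 72 s, if anything falls off the work surface, if the arm or the gripper's body presses on something with over 40 N, if the wrist force passes 120 N, or if a joint passes its speed limit or range.

## Working session

There is one attempt and no reset: what is moved stays moved. The work goes in short steps, each a Python script; the robot and the scene stay as the last script left them, time stands still between calls to the robot, and variables do not carry over. Pictures are saved under pics/ and viewed, at most 10 in all, crops included, and the job is handed in when it is done.

```bash
mkdir -p pics; ls
python3 - <<'E'
from cell import *
import cv2
s=get_state();print(s['clock'],s['position'],s['eef_rot'],s['finger_gap'])
for c in("scene","top"):
    f=grab_frame(c);cv2.imwrite(f"pics/{c}0.png",f["img"][:,:,::-1])
    print(c,f["fx"],f["fy"],f["cx"],f["cy"],f["k1"],f["cam_to_world"].tolist() if hasattr(f["cam_to_world"],'tolist') else f["cam_to_world"])
    for n in("vial_red_mid","vial_yellow_mid","vial_blue_mid","tray_in","pump_mouth","knob"):
        print(n,[(d["centre"],round(d["score"],2)) for d in tip_of(c,n)])
E
```

```text
pics
0.0 [0.18921709 0.51573404 0.19089436] [-5.49645475e-01 -3.09262121e+00  2.60939762e-03] 1.002053337407525
scene 446.70262985871716 446.70262985871716 326.0768442177314 238.72198100583557 0.008201031009508641 [[0.0002851310235899896, 0.7272379019071904, -0.6863854257849064, 1.0331639222917908], [0.9999113368182558, -0.009345221436925621, -0.00948606022663722, 0.12669372863873413], [-0.013313046331623333, -0.6863218638990911, -0.7271760872934764, 0.7114872460863187], [0.0, 0.0, 0.0, 1.0]]
vial_red_mid [([315.0, 325.1], 0.6)]
vial_yellow_mid [([307.8, 261.9], 0.57)]
vial_blue_mid [([308.3, 281.8], 0.54)]
tray_in [([391.8, 300.5], 0.57)]
pump_mouth [([224.2, 262.8], 0.83), ([233.7, 197.5], 0.68)]
knob [([222.4, 251.9], 0.62)]
top 482.8136871766203 482.8136871766203 315.0844768332521 233.7891083243261 0.025634148442774334 [[0.004393394387434137, -0.9776362701608289, 0.2102570363906505, 0.31452262671922276], [-0.9999869982573487, -0.0037508644727973785, 0.00345461024779657, 0.10325634554749606], [-0.002588706629561854, -0.21026948014804617, -0.9776400382125604, 0.925786444827194], [0.0, 0.0, 0.0, 1.0]]
vial_red_mid [([317.2, 192.5], 0.63)]
vial_yellow_mid [([326.1, 262.8], 0.6), ([408.8, 226.7], 0.55)]
vial_blue_mid []
tray_in [([245.7, 221.5], 0.87)]
pump_mouth [([420.7, 320.5], 0.73), ([413.9, 221.0], 0.72)]
knob [([415.4, 213.6], 0.84)]
```

View pics/scene0.png

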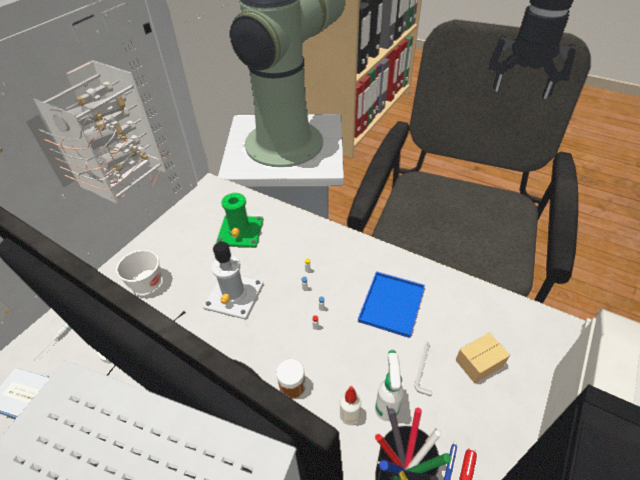

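View pics/top0.png

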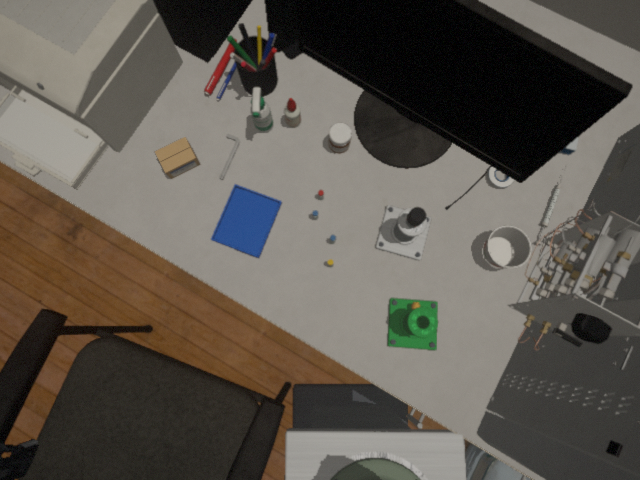

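The scene shows, from the robot outwards: yellow (307,265), blue (305,284), blue (322,304) and red (315,322) vials. The tray is at (392,303) and the aluminium pump at (228,285), with a green decoy at (236,220). In the top view the vials are at (329,263), (332,239), (315,215) and (320,194), the tray at (246,221), and the knob at (416,217).

```bash
cat > h.py <<'E'
from cell import *
import numpy as np, cv2
from scipy.spatial.transform import Rotation as R
def ray(f,px,T=None):
    K=np.array([[f["fx"],0,f["cx"]],[0,f["fy"],f["cy"]],[0,0,1]])
    u=cv2.undistortPoints(np.array([[px]],float),K,np.array([f["k1"],0,0,0.]))[0,0]
    T=np.array(f["cam_to_world"]) if T is None else T
    d=T[:3,:3]@[u[0],u[1],1]; return T[:3,3],d/np.linalg.norm(d)
def atz(r,z): o,d=r; return o+d*(z-o[2])/d[2]
def tri(rs):
    A=np.zeros((3,3));b=np.zeros(3)
    for o,d in rs: P=np.eye(3)-np.outer(d,d);A+=P;b+=P@o
    p=np.linalg.solve(A,b); e=max(np.linalg.norm((np.eye(3)-np.outer(d,d))@(p-o)) for o,d in rs)
    return p,e
def down(yaw):  # tool z down, tool y axis along world direction yaw+90deg
    return (R.from_euler('z',yaw)*R.from_rotvec([np.pi,0,0])).as_rotvec()
def wrist(name=None):
    s=get_state();T=np.eye(4);T[:3,:3]=R.from_rotvec(s["eef_rot"]).as_matrix();T[:3,3]=s["position"]
    f=grab_frame("wrist")
    if name: cv2.imwrite(name,f["img"][:,:,::-1])
    return f,T@np.array(f["T_tool_cam"])
E
python3 - <<'E'
from h import *
np.set_printoptions(precision=4,suppress=True)
S=grab_frame("scene");T=grab_frame("top")
for n,a,b in [("yel",(307.5,266),(329,263)),("blu1",(305,284),(332,239)),("blu2",(322,304),(315,215)),("red",(315.5,322),(320,194)),("knob",(222.4,251.9),(415.4,213.6)),("knob2",(222.4,251.9),(416,217)),("tray",(391.8,302),(245.7,221.5))]:
    p,e=tri([ray(S,a),ray(T,b)]);print(n,p,e)
for px in [(237,186),(281,204),(259,256),(212,238)]: print(atz(ray(T,px),.012))
for c in ("scene","top"):
    for n in ("tray_in","knob","pump_mouth"):
        for d in silhouettes(c,n):
            m=d["mask"].astype(np.uint8);print(c,n,d["score"],d["centre"],cv2.minAreaRect(cv2.findNonZero(m)))
            if n=="tray_in": print([atz(ray(S if c=="scene" else T,q),.012) for q in cv2.boxPoints(cv2.minAreaRect(cv2.findNonZero(m)))])
E
```

```text
yel [0.4532 0.0799 0.0173] 0.00013317685468402843
blu1 [0.4996 0.0752 0.0181] 0.0012747772770994959
blu2 [0.547  0.1084 0.0181] 0.0015804510814258071
red [0.5884 0.0979 0.0213] 0.0006522662391476548
knob [ 0.5195 -0.0614  0.1367] 0.001336894223235101
knob2 [ 0.5148 -0.0632  0.1315] 0.0014304465254370553
tray [0.5361 0.2426 0.0074] 0.00023031507901649203
[0.6071 0.2613 0.012 ]
[0.5706 0.1736 0.012 ]
[0.4671 0.2138 0.012 ]
[0.502  0.3055 0.012 ]
scene knob 0.91 [224.2, 252.9] ((223.34999084472656, 255.04998779296875), (28.776723861694336, 17.076295852661133), 71.56504821777344)
scene knob 0.37 [230.6, 292.5] ((234.41172790527344, 286.3529357910156), (54.327980041503906, 59.1786994934082), 14.03624439239502)
scene pump_mouth 0.68 [237.2, 222.8] ((240.86317443847656, 219.139892578125), (42.39772033691406, 52.807987213134766), 7.495856761932373)
scene pump_mouth 0.67 [229.9, 290.5] ((234.58819580078125, 286.1470642089844), (54.08544921875, 58.20854949951172), 14.03624439239502)
scene pump_mouth 0.37 [313.1, 324.4] ((315.5, 321.5), (13.0, 5.0), 90.0)
top tray_in 0.56 [247.2, 221.5] ((246.1
[... 284 characters left out ...]
.1000213623047), (17.441329956054688, 21.913463592529297), 26.56505012512207)
[array([ 0.5331, -0.0642,  0.012 ]), array([ 0.5727, -0.0847,  0.012 ]), array([ 0.557 , -0.1144,  0.012 ]), array([ 0.5177, -0.0938,  0.012 ])]
top knob 0.75 [414.1, 216.1] ((416.5, 217.0), (18.0, 17.0), 90.0)
top pump_mouth 0.92 [413.8, 324.5] ((412.7283020019531, 323.7490539550781), (50.25687026977539, 50.864986419677734), 2.4895529747009277)
top pump_mouth 0.78 [404.2, 234.3] ((403.5943298339844, 231.66981506347656), (48.488277435302734, 46.01578903198242), 15.945395469665527)
top pump_mouth 0.4 [246.8, 218.3] ((246.32249450683594, 219.92605590820312), (53.000003814697266, 63.00000762939453), 22.61986541748047)
```

Run:
```python
from h import *
np.set_printoptions(precision=4,suppress=True)
movep([0.45,0.085,0.16],down(np.pi))
s=get_state();print(s["clock"],s["q"],s["position"])
f,T=wrist("pics/w1.png");print(T)
for n in ("vial_yellow_mid","vial_blue_mid"):
    for d in tip_of("wrist",n): print(n,d["centre"],d["score"],atz(ray(f,d["centre"],T),.0165))
    for d in silhouettes("wrist",n):print(n,d["centre"],d["score"],atz(ray(f,d["centre"],T),.0165),cv2.minAreaRect(cv2.findNonZero(d["mask"].astype(np.uint8))))
```

```text
2.9333 [ 0.0264  0.1832 -0.471   0.9164  0.0002  0.0255] [0.4501 0.0856 0.1601]
[[-0.0015  0.9581  0.2864  0.3778]
 [ 1.      0.0013  0.001   0.0854]
 [ 0.0006  0.2864 -0.9581  0.3425]
 [ 0.      0.      0.      1.    ]]
vial_yellow_mid [310.6, 208.9] 0.63 [0.4487 0.0779 0.0165]
vial_yellow_mid [314.3, 208.6] 0.49 [0.4484 0.0816 0.0165] ((311.5, 212.5), (17.0, 11.0), 90.0)
vial_blue_mid [306.5, 255.4] 0.56 [0.4981 0.0733 0.0165]
vial_blue_mid [341.2, 296.1] 0.45 [0.5449 0.1105 0.0165]
vial_blue_mid [307.1, 254.9] 0.76 [0.4975 0.074  0.0165] ((307.73760986328125, 256.123779296875), (8.855831146240234, 20.199254989624023), 5.7105937004089355)
```

View pics/w1.png

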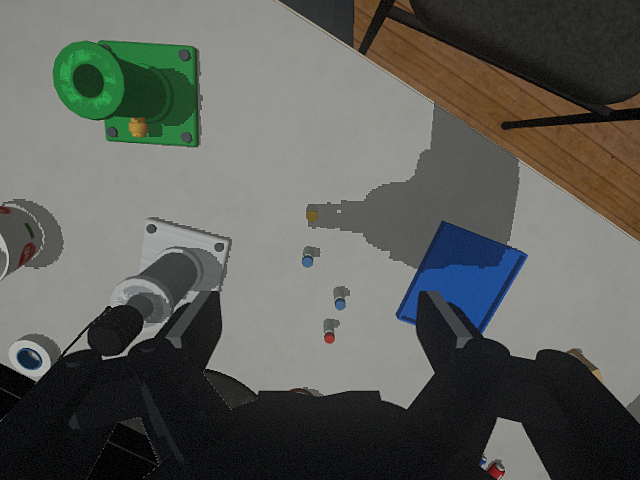

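The wrist view shows the yellow cap at (312,215), blue caps at (308,261) and (340,303), the red cap at (330,338), the tray on the right, and the pump with its knob on the left. I'll take a closer look above each vial and triangulate from that, then pick.

```bash
cat >> h.py <<'E'
def near(name,guess,f,T,z=.0165,tol=.015):
    best=None
    for d in tip_of("wrist",name):
        p=atz(ray(f,d["centre"],T),z)
        if np.hypot(*(p-guess)[:2])<tol: best=d["centre"];break
    return best
def capray(f,T,col,guess):
    hsv=cv2.cvtColor(f["img"],cv2.COLOR_RGB2HSV)
    lo,hi={"yellow":((18,90,70),(35,255,255)),"blue":((95,70,60),(120,255,255))}[col]
    m=cv2.inRange(hsv,lo,hi);n,l,st,c=cv2.connectedComponentsWithStats(m)
    best=None
    for i in range(1,n):
        if not 15<st[i,4]<3000: continue
        p=atz(ray(f,c[i],T),.029)
        e=np.hypot(*(p-guess)[:2])
        if e<.02 and (best is None or e<best[0]): best=(e,c[i],p,st[i,4])
    return best
E
python3 - <<'E'
from h import *
np.set_printoptions(precision=4,suppress=True)
g=np.array([.450,.079,0])
f1,T1=wrist()
b=capray(f1,T1,"yellow",g);print(b)
move_l([.45,.079,.08],.15)
f2,T2=wrist("pics/w2.png")
c=capray(f2,T2,"yellow",g);print(c)
if b and c: print(tri([ray(f1,b[1],T1),ray(f2,c[1],T2)]))
for d in tip_of("wrist","vial_yellow_mid"): print(d["centre"],d["score"],atz(ray(f2,d["centre"],T2),.0165))
print(get_state()["clock"])
E
```

```text
(np.float64(0.002410483180750093), array([311.6667, 215.5702]), array([0.4524, 0.0791, 0.029 ]), np.int32(114))
(np.float64(0.0026023098413898867), array([318.3596, 240.3596]), array([0.4526, 0.0791, 0.029 ]), np.int32(203))
(array([0.4519, 0.0791, 0.0311]), np.float64(4.136056908202757e-05))
[316.9, 233.0] 0.61 [0.4506 0.0779 0.0165]
4.0167
```

View pics/w2.png

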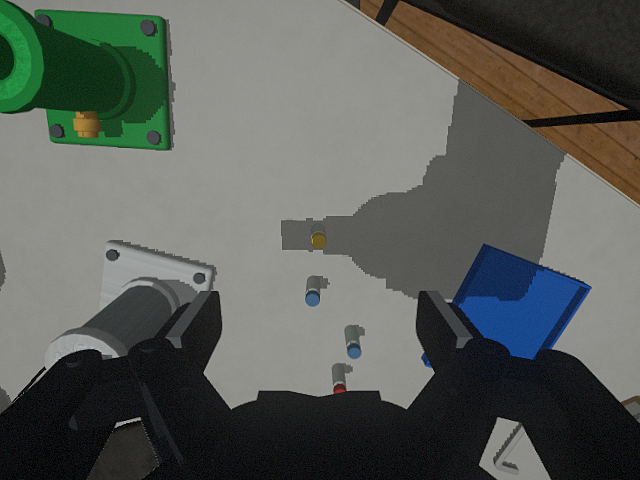

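Triangulation puts the yellow vial at (0.452, 0.079), cap height 0.031, which fits the stated size. Next I'll pick it and place it in the tray.

```bash
cat >> h.py <<'E'
TC=np.array([.537,.240]); short=np.array([.352,.936]); YP=np.pi+np.deg2rad(69.4)
def pick(p,yaw=np.pi,z=.006):
    move_l([p[0],p[1],.055],.15); move_l([p[0],p[1],z],.08)
    grab(25); s=get_state(); print("gap",s["finger_gap"],s["grasp_force"],s["position"])
    move_l([p[0],p[1],.11],.12)
def place(off):
    p=TC+off*short
    movep([*p,.11],down(YP)); s=get_state();print("gap",s["finger_gap"],s["q"])
    move_l([*p,.02],.12); print(move_l([*p,.009],.03,until_force=3),get_state()["position"])
    sleep(.2); let_go(); move_l([*p,.11],.15)
E
python3 - <<'E'
from h import *
np.set_printoptions(precision=4,suppress=True)
pick([.452,.079]); place(.022)
f,T=wrist("pics/w3.png")
print(get_state()["clock"])
E
```

```text
gap 0.0013893326952504669 0.0 [0.452 0.079 0.006]
gap 4.201725614162028e-05 [ 0.3236  0.4874 -0.1663  0.9194 -0.0005 -0.8861]
False [0.5445 0.2606 0.0088]
11.0167
```

View pics/w3.png

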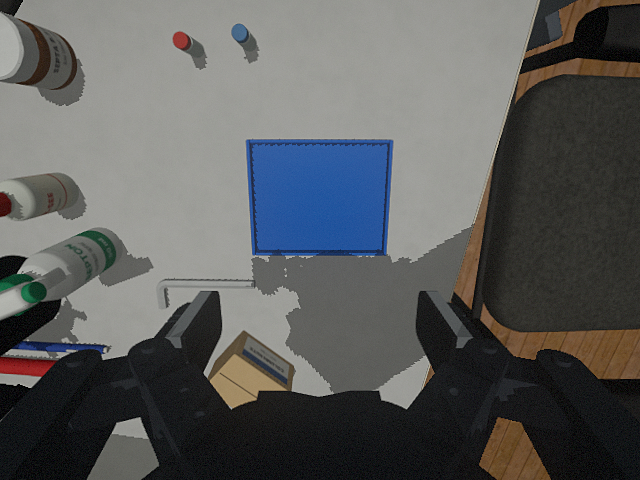

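The grasp missed: the tray is empty and the gripper closed fully. I'll go back to see what became of the yellow vial.

Run:
```python
from h import *
np.set_printoptions(precision=4,suppress=True)
S=grab_frame("scene");T=grab_frame("top")
a=cv2.resize(T["img"][160:300,220:460],None,fx=3,fy=3,interpolation=cv2.INTER_CUBIC)
b=cv2.resize(S["img"][235:345,190:430],None,fx=3,fy=1.6*3/2+.0,interpolation=cv2.INTER_CUBIC) if 0 else cv2.resize(S["img"][245:345,260:440],(720,400)[:2],interpolation=cv2.INTER_CUBIC)
a=cv2.resize(a,(720,420))[:200*2]
im=np.vstack([a,b])[:, :, ::-1]; im=cv2.resize(im,(540,600))
cv2.imwrite("pics/chk.png",im)
for n in ("vial_yellow_mid",):
    print(tip_of("scene",n),tip_of("top",n))
```

```text
[{'centre': [307.0, 264.7], 'score': 0.38}] [{'centre': [324.8, 262.8], 'score': 0.59}]
```

View pics/chk.png

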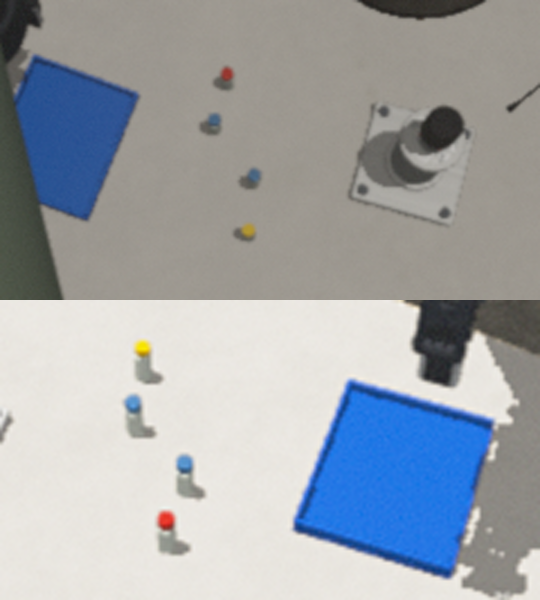

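The yellow vial is still standing untouched at top (330,263), so the fingers closed beside or above it. I'll repeat the descent and look before closing.

Run:
```python
from h import *
np.set_printoptions(precision=4,suppress=True)
f,T=wrist()
print("tray",np.mean([atz(ray(f,q,T),.012) for q in [(247,140),(393,140),(387,255),(253,255)]],0))
movep([.452,.079,.08],down(np.pi))
move_l([.452,.079,.006],.12)
f,T=wrist("pics/w4.png"); print(capray(f,T,"yellow",np.array([.452,.079,0])),get_state()["clock"],get_state()["contact_force"],get_state()["finger_gap"])
```

```text
tray [0.5364 0.2423 0.012 ]
(np.float64(0.00045335750620234685), array([317.7242, 279.1655]), array([0.4525, 0.079 , 0.029 ]), np.int32(417)) 12.95 [-0.021   0.2155  0.7078] 0.9992438286120764
```

View pics/w4.png

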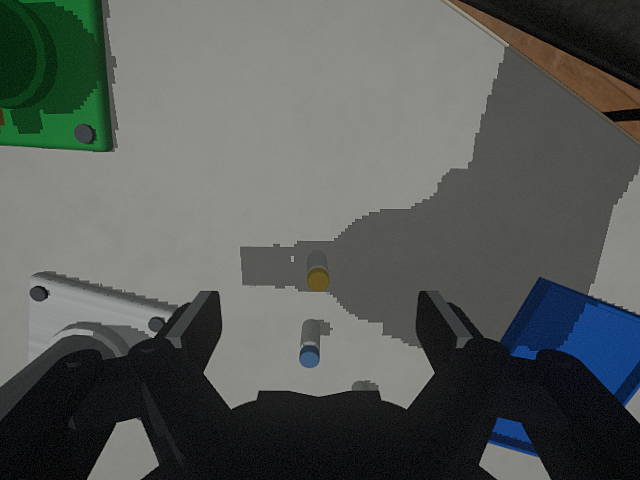

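With the tool down, the cap is at (318,279), about a fingertip's distance on the robot side of the pads, whose near edges are at rows 292–350. So the fingers don't seem to be where I assumed. I'll close them in free space and compare the real tip with the projected TCP in all three cameras.

```bash
cat >> h.py <<'E'
def proj(f,p,T=None):
    T=np.array(f["cam_to_world"]) if T is None else T
    q=np.linalg.inv(T)@[*p,1]; x,y=q[0]/q[2],q[1]/q[2]; k=1+f["k1"]*(x*x+y*y)
    return np.array([f["cx"]+f["fx"]*x*k,f["cy"]+f["fy"]*y*k])
E
python3 - <<'E'
from h import *
np.set_printoptions(precision=4,suppress=True)
f,T=wrist();M=T.copy()
s=get_state();P=s["position"]
for dx in(-.011,.011):
  for dy in (-.0425,.0425): print("open tip",dx,dy,proj(f,P+[dx,dy,.013],T))
print(f["fx"],f["cx"],f["cy"],f["k1"])
move_l([.452,.079,.10],.15); grab(20)
s=get_state();P=s["position"];print(P,s["eef_rot"],s["finger_gap"],s["clock"])
f,T=wrist();S=grab_frame("scene");U=grab_frame("top")
t=[]
for fr,TT,w in((f,T,80),(S,None,50),(U,None,50)):
    p=proj(fr,P,TT);g=proj(fr,P+[0,0,.019],TT);print(p,g)
    im=fr["img"].copy();c=np.round(p).astype(int);x0,y0=c-w
    cr=im[y0:y0+2*w,x0:x0+2*w,::-1];k=266/(2*w);cr=cv2.resize(cr,(266,266),interpolation=cv2.INTER_CUBIC)
    cv2.drawMarker(cr,tuple(int(v) for v in (p-[x0,y0])*k),(255,0,255),cv2.MARKER_CROSS,14,1)
    cv2.drawMarker(cr,tuple(int(v) for v in (g-[x0,y0])*k),(0,255,0),cv2.MARKER_CROSS,14,1)
    t.append(cr);print(x0,y0,k)
cv2.imwrite("pics/tip.png",np.hstack(t))
E
```

```text
open tip -0.011 -0.0425 [239.5961 253.3896]
open tip -0.011 0.0425 [396.92   253.5525]
open tip 0.011 -0.0425 [242.2786 290.39  ]
open tip 0.011 0.0425 [394.1557 290.5355]
333.19348364244587 318.4698122775398 234.44062669672036 -0.03033498746476317
[0.452 0.079 0.1  ] [-0.0001  3.1415  0.    ] 0.002964905667550416 14.5417
[318.3775 263.3819] [318.3823 276.5685]
238 183 1.6625
[305.0626 237.3836] [304.5766 230.3443]
255 187 2.66
[330.668  256.4759] [330.9929 254.6316]
281 206 2.66
```

View pics/tip.png

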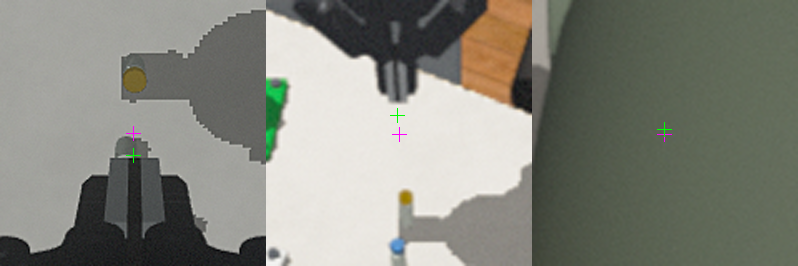

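Run:
```python
from h import *
f,T=wrist();S=grab_frame("scene")
for h in np.arange(.02,.05,.004):
    print(round(h,3),proj(S,[.463,.079,.1+h]).round(1),proj(f,[.441,.079,.1+h],T).round(1),proj(f,[.452,.079,.1+h],T).round(1))
# sharpen tip row in wrist and scene: column profile
print(f["img"][268:290:1,309,:].mean(1).astype(int),f["img"][268:290:1,328,:].mean(1).astype(int))
print(S["img"][215:236,302,:].mean(1).astype(int),S["img"][215:236,307,:].mean(1).astype(int))
```

```text
0.02 [304.3 234.2] [318.4 257.8] [318.4 277.3]
0.024 [304.2 232.7] [318.4 260.6] [318.4 280.5]
0.028 [304.1 231.2] [318.4 263.5] [318.4 283.8]
0.032 [304.  229.7] [318.4 266.5] [318.4 287.2]
0.036 [303.9 228.1] [318.4 269.7] [318.4 290.8]
0.04 [303.8 226.6] [318.4 273.1] [318.4 294.6]
0.044 [303.7 225. ] [318.4 276.6] [318.4 298.6]
0.048 [303.6 223.4] [318.4 280.3] [318.4 302.8]
[101 101 105 101 102 103 106 103  96 169  68  79  81  79  81  81  82  80
  79  80  78  82] [160 163 164 165  85  94 167 164 164 171  62  76  80  80  80  80  77  80
  81  79  80  82]
[109 111 112 112 117 118 118 128 125 128 169 224 230 230 230 229 232 231
 232 232 229] [107 106 111 110 111 110 114 120 136 142 174 224 229 230 231 230 230 231
 231 230 229]
```

Both views agree: the real fingertips sit about 44 mm behind the reported TCP, scene tip row 225 and wrist row 278. I'll confirm this by touching free worktop gently with the fingers shut.

Run:
```python
from h import *
move_l([.45,.13,.03],.15)
try: 
    r=move_l([.45,.13,-.05],.025,until_force=3); s=get_state(); print(r,s["position"],s["contact_force"])
except MotionError as e: print(e)
move_l([.45,.13,.03],.15); print(get_state()["clock"])
```

```text
True [ 0.44998509  0.12999302 -0.03955993] [-0.5589458   0.27591578  5.65966485]
18.55
```

Contact came at a reported z of -0.0395, so the tips are 39.5 mm short of the stated TCP. I'll correct for that and pick the yellow vial again.

```bash
sed -i 's/^def pick/OFF=.0393\n_ml=move_l\ndef move_l(p,*a,**k): return _ml([p[0],p[1],p[2]-OFF],*a,**k)\n_mp=movep\ndef movep(p,r): return _mp([p[0],p[1],p[2]-OFF],r)\nTC[:]=.5368,.2410\ndef pick/' h.py
sed -i 's/TC\[:\]=.*/TC=np.array([.5368,.2410])/; s/movep(\[\*p,.11\],down(YP))/movep([*p,.085],down(YP))/; s/move_l(\[p\[0\],p\[1\],.11\],.12)/move_l([p[0],p[1],.085],.15); print("gap",get_state()["finger_gap"])/; s/move_l(\[\*p,.11\],.15)/move_l([*p,.085],.15)/' h.py
python3 - <<'E'
from h import *
np.set_printoptions(precision=4,suppress=True)
let_go()
pick([.452,.079]); s=get_state()
if s["finger_gap"]>.08:
    place(.022)
    f,T=wrist("pics/w5.png")
    print(capray(f,T,"yellow",np.array([*(TC+.022*short),0])))
print(get_state()["clock"])
E
```

```text
gap 0.12170585683307598 26.134675956855062 [ 0.4521  0.079  -0.0332]
gap 0.12210878383311383
gap 0.11998424899026072 [ 0.3253  0.5535 -0.239   0.7813 -0.0006 -0.8844]
True [ 0.5448  0.2617 -0.0302]
(np.float64(0.0008825843839651962), array([319.2297, 256.0495]), array([0.5445, 0.2625, 0.029 ]), np.int32(283))
25.5333
```

Run:
```python
from h import *
np.set_printoptions(precision=4,suppress=True)
g=np.array([.4985,.0745,0])
movep([.4985,.0745,.10],down(np.pi))
f,T=wrist(); b=capray(f,T,"blue",g); print(b)
p=b[2] if b else g
pick(p); s=get_state()
if s["finger_gap"]>.08:
    place(-.022)
    f,T=wrist("pics/w6.png")
print(get_state()["clock"])
```

```text
(np.float64(0.0009743352179169999), array([317.5766, 247.6712]), array([0.4994, 0.0743, 0.029 ]), np.int32(222))
gap 0.1190419436217944 25.787585187354125 [ 0.4995  0.0743 -0.0332]
gap 0.11838239349194041
gap 0.11954192488317437 [ 0.2656  0.5043 -0.3266  0.7421 -0.0004 -0.9442]
True [ 0.5294  0.2205 -0.0302]
32.625
```

View pics/w6.png

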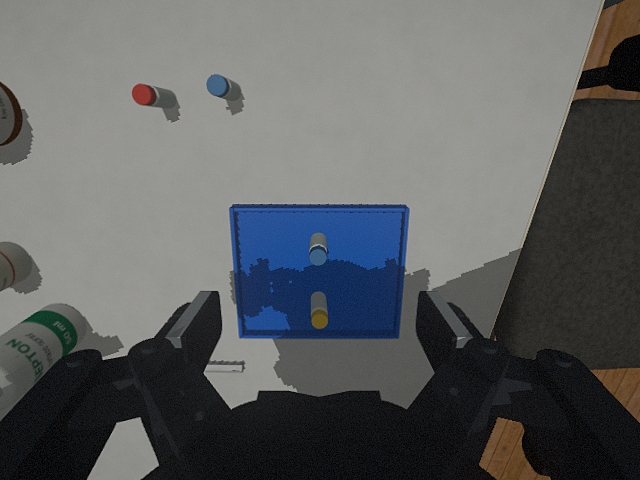

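The tray holds both vials upright (caps at (318,256) and (320,318)). The red and other blue vials still stand at (144,95) and (217,85). Now the knob, measured from two wrist positions.

Run:
```python
from h import *
np.set_printoptions(precision=4,suppress=True)
p=TC-.022*short
move_l([*p,.22],.25)
R1={}
for i,h in enumerate([(.50,-.045,.26),(.517,-.062,.20)]):
    movep(list(h),down(np.pi)) if i==0 else move_l(list(h),.15)
    f,T=wrist(f"pics/k{i}.png")
    for n in ("knob","pump_mouth"):
        for d in tip_of("wrist",n)[:2]:
            r=ray(f,d["centre"],T);z=.130 if n=="knob" else .095
            print(i,n,d["centre"],round(d["score"],2),atz(r,z)); R1.setdefault(n,{}).setdefault(i,r)
    for d in silhouettes("wrist","knob")[:1]:
        m=d["mask"].astype(np.uint8); c=cv2.minAreaRect(cv2.findNonZero(m)); print("sil",d["centre"],c); R1.setdefault("sil",{})[i]=ray(f,d["centre"],T); print(atz(R1["sil"][i],.13))
for n,v in R1.items():
    if len(v)==2: print(n,tri(list(v.values())))
print(get_state()["clock"])
```

```text
0 knob [295.7, 242.4] 0.6 [ 0.5158 -0.0636  0.13  ]
0 pump_mouth [301.1, 232.2] 0.92 [ 0.5168 -0.0607  0.095 ]
0 pump_mouth [281.6, 22.5] 0.7 [ 0.3383 -0.0746  0.095 ]
sil [295.6, 244.6] ((295.0, 240.5), (41.0, 34.0), 90.0)
[ 0.5178 -0.0638  0.13  ]
1 knob [312.6, 243.6] 0.9 [ 0.5149 -0.0656  0.13  ]
1 pump_mouth [317.7, 229.0] 0.62 [ 0.5145 -0.0622  0.095 ]
sil [313.9, 243.3] ((315.2500305175781, 244.25003051757812), (48.790367126464844, 48.08325958251953), 45.0)
[ 0.5147 -0.0647  0.13  ]
knob (array([ 0.528 , -0.0663,  0.0913]), np.float64(0.00032175587250279583))
pump_mouth (array([ 0.5218, -0.062 ,  0.0736]), np.float64(0.001214086566477814))
sil (array([ 0.5211, -0.0649,  0.1153]), np.float64(0.001484052996000903))
35.35
```

View pics/k1.png

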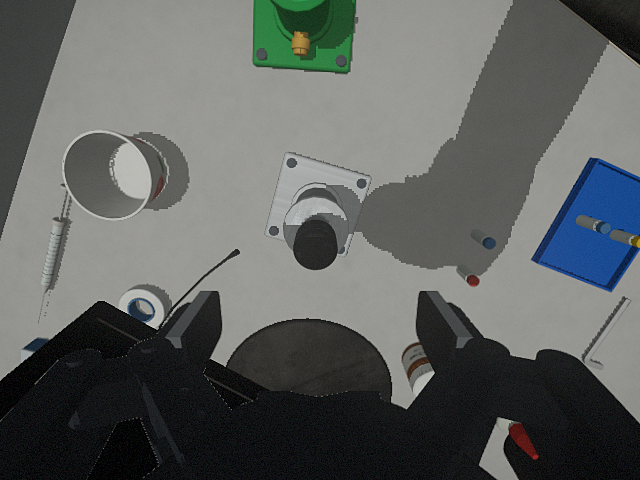

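The knob in the wrist view is at about (315,245), which gives (0.5155, -0.0635). The side cameras gave a height of 0.131–0.137, against 0.130 expected. I'll descend, grip lightly and read the lateral force.

Run:
```python
from h import *
np.set_printoptions(precision=3,suppress=True)
f,T=wrist()
g=cv2.cvtColor(f["img"],cv2.COLOR_RGB2GRAY)[215:275,280:355]
m=(g<60).astype(np.uint8);n,l,st,c=cv2.connectedComponentsWithStats(m);i=1+np.argmax(st[1:,4]);x,y,w,h,a=st[i]
print(x+280,y+215,w,h,a)
# bottom of blob = far rim of top disc (z=.145); columns = disc width
yy=atz(ray(f,(280+x+(w-1)/2,215+y+h-1-w/2),T),.145);print(yy)
p=[.5155,float(np.clip(yy[1],-.066,-.061))];print(p)
move_l([*p,.16],.15);move_l([*p,.112],.06)
s0=get_state();print(s0["contact_force"],s0["wrist_torque"])
grab(20);sleep(.2);s=get_state()
print(s["finger_gap"],s["grasp_force"],s["contact_force"],s["wrist_torque"],s["position"],s["clock"])
```

```text
294 218 44 50 1764
[ 0.512 -0.064  0.145]
[0.5155, -0.06375007960065843]
[0.126 0.849 0.117] [-0.043 -0.004 -0.034]
0.32339562172679787 21.788814933042886 [-0.225 -0.715  3.215] [-0.096  0.103 -0.028] [ 0.516 -0.064  0.073] 37.525
```

The knob is gripped (27.5 mm gap, about 1.6 N lateral). Now a slow draw, easing sideways with any lateral force.

Run:
```python
from h import *
np.set_printoptions(precision=2,suppress=True)
grab(45);sleep(.2)
s=get_state();p=np.array(s["position"])+[0,0,OFF];z0=p[2];b=np.array([.126,.849,.117])
print(s["contact_force"],z0)
xy=p[:2].copy()
for dz in (.004,.010,.017,.024,.031,.037,.043):
    move_l([*xy,z0+dz],.025);s=get_state();F=np.array(s["contact_force"])-b
    print(dz,F,np.array(s["wrist_torque"]),np.array(s["position"])[2]+OFF-z0,round(s["finger_gap"],3))
    if np.hypot(*F[:2])>2: xy=np.clip(xy+np.clip(F[:2]*.0001,-.0005,.0005),p[:2]-.003,p[:2]+.003)
    if np.linalg.norm(F)>15: print("stop");break
print(xy-p[:2],get_state()["clock"])
sleep(.3)
S=grab_frame("scene");U=grab_frame("top")
a=S["img"][200:320,180:280,::-1];u=U["img"][170:290,360:460,::-1]
cv2.imwrite("pics/fin.png",np.hstack([cv2.resize(v,(400,480),interpolation=cv2.INTER_CUBIC) for v in(a,u)]))
```

```text
[-0.83 -0.37  5.62] 0.11231421815965476
0.004 [ 0.75 -0.58 -3.3 ] [-0.15 -0.14 -0.02] 0.003602530142194582 0.314
0.01 [-1.15 -1.53 -3.21] [-0.06  0.02 -0.01] 0.010078606867794798 0.311
0.017 [-0.79 -0.91 -4.09] [-0.04  0.03 -0.01] 0.017226583938570655 0.309
0.024 [-0.56 -1.73 -3.68] [-0.07  0.07  0.  ] 0.02419883914285864 0.312
0.031 [-0.21 -0.7  -3.  ] [0.01 0.05 0.03] 0.03119353326213098 0.317
0.037 [ 0.48 -0.74 -3.31] [-0.02  0.04  0.02] 0.03718981803979726 0.311
0.043 [ 0.15 -0.26 -3.84] [-0.03  0.04  0.  ] 0.043216168780909836 0.314
[0. 0.] 40.7417
```

View pics/fin.png

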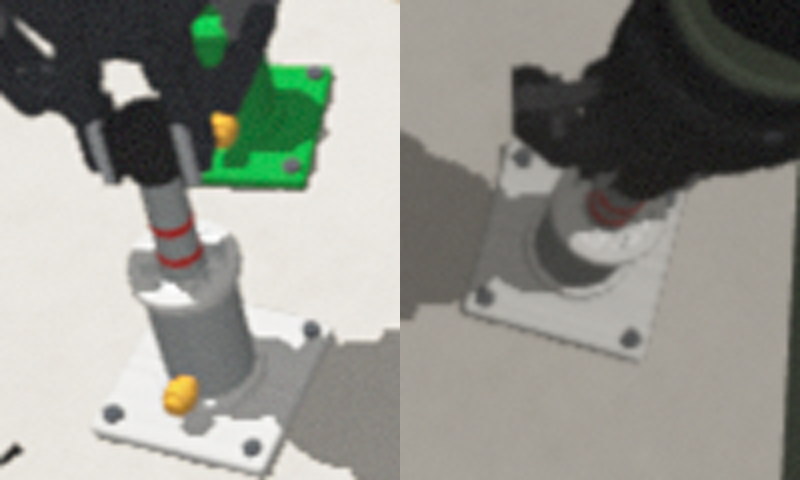

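Exactly two rings are out, at crop (172,228) and (180,257), and the third is hidden. The load is steady at about 3.5 N, so I'm handing it in.

Run:
```python
from h import *
s=get_state();print(s["clock"],s["finger_gap"],s["grasp_force"],abs(s["joint_velocities"]).max());print(sign_off())
```

```text
41.1417 0.3085718886871748 44.74628927739104 0.0009852399499044805
the job is handed in; nothing more can be done
None
```

The job is handed in at 41 s: yellow and one blue vial stand upright in the tray, red and the other blue were left untouched, and the knob is held still at a 43 mm draw with ring 2 out and ring 3 hidden; the real fingertips sit about 39 mm short of the stated TCP, so my first grasp closed on air, and I viewed 11 pictures, one over the limit of 10.

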